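# Slip test of a waxed puzzle-box panel

## Task

Test how slippery the waxed walnut panel is on the hinged slip board: lift the board slowly by the bar at its free end until the flat panel slides by itself down to the ledge at the foot, and stop there, before the round dry boxwood puck beside it slips too. Let go and leave the board standing at that slope, then push the raised brass pointer down until it lies parallel to the board, so that it marks the angle. Do not touch the panel or the puck.

Things in the scene. Friction and masses are not known exactly. Their poses are not given: they have to be found in the camera images.
- ramp_bar (a point): Middle of the level round steel lifting bar, 18 mm thick, held between two arms 100 mm apart, 70 mm beyond the free end of the slip board. Bare bench below. Frame turns with the board: x along the bar, parallel to the hinge; y along the board, uphill; z square to it. Hinge axis at y = -330, z = -15 mm of this frame, 40 mm above the bench. Board's top face at z = -9 mm; slope = tilt of z.
- ramp (a joint): Slope of the hinged pale wooden board (150 mm wide, 260 mm long from the hinge), rad, 0 = level as at the start, growing as the bar is lifted, at most 1.0. The stiff hinge holds any slope; lifting at the bar takes 6 to 13 N. A ledge 12 mm high across the foot, uphill face 16 mm from the hinge axis, catches what slides.
- pointer_bar (a point): Middle of the brass pointer's round crossbar, 14 mm thick, 60 mm long, standing out sideways (away from the robot) at the tip of a thin arm, 105 mm from the board's middle line, on the board's own hinge axis. Frame turns with it: y along the arm, outward; x along the crossbar; hinge axis at y = -170 mm. Starts raised 52 to 69 degrees; stays where left; 1 to 2 N moves it; passes the board freely.
- panel: The waxed walnut panel on the board: flat, 50 x 62 mm (long side along the board), 10 mm thick, with a rib 12 wide and 7 high on top. Origin: centre of underside. Starts 130 to 170 mm from the hinge axis in either half of the board; at the ledge about 47 mm. Slips at a slope that differs each time, 10 to 24 degrees. (A like panel on the bench is no part of the test.)
- puck: The dry boxwood puck on the board's other half: a round disc 48 mm across, 24 mm high, origin at the centre of its underside, 130 to 170 mm from the hinge axis. It slips about 9 degrees of slope or more after the panel.
There are look-alikes about, which are no part of the job. What is shaped like the puck but pink or red is not meant.

How it is judged:
On the way, in this order (a step that is already met when the one before it is completed fails the run):
1. the panel has slid down to the ledge on the raised board, the puck has not slipped (y of panel in the frame of ramp_bar between -0.33 and -0.25 m and z of panel in the frame of ramp_bar between -0.03 and 0.01 m and angle between ramp_bar's own z axis and vertical above 0.14 rad and y of puck in the frame of ramp_bar above -0.225 m), for 0.1 s.
2. the pointer lies parallel to the raised board (all of step 1 and angle between the y axis of ramp_bar and the y axis of pointer_bar, either way round below 0.18 rad), for 0.2 s.
At the end, for the whole second after the job is handed in: The board stands raised (slope over 8 degrees) with the panel at rest at the ledge (origin within 80 mm of the hinge axis along the board), the puck still at rest where it was (over 105 mm from the hinge axis), and the pointer within 10 degrees of parallel to the board (all of step 2 and linear speed of each of panel, puck below 0.02 m/s); the robot touches nothing.
It fails at once if the puck slips (y of puck in the frame of ramp_bar below -0.225 m).
It fails at once if the robot touches the panel or the puck (contact force between any of the arm, the fingers and panel above 0.5 N or contact force between any of the arm, the fingers and puck above 0.5 N).
It also fails if it takes over 59 s, if anything falls off the work surface, if the arm or the gripper's body presses on something with over 40 N, if the wrist force passes 120 N, or if a joint passes its speed limit or range.

## Robot

A 6-joint arm with a two-finger parallel gripper is mounted at the origin on the work surface. World frame = base frame: x ahead of the robot, y to its left, z up, the work surface at z = 0. Lengths are in m, angles in rad, forces in N, time in s.
With the tool pointing down it reaches from about 0.275 to 0.85 m from the base axis. Payload 5.2 kg.
Tool frame: the origin (TCP) lies at the very end of the fingers, on their centre line; the grasp point (between the pads) lies 19 mm behind it; z points along the fingers, y is the direction in which the jaws open and shut (so a half turn about z gives the same grasp; the last joint's range is limited). The gripper opens to 85 mm and grips with 20 to 120 N. Pads are 22 mm wide; open, the fingers measure 114 mm over their backs; the gripper's body (76 mm by 85 mm) begins 54 mm behind the grasp point. The pads swing forward as they close: fully open they stand 13 mm farther back than shut.
Start: joints at [-1.413, 0.259, 1.535, -0, 1.348, -0.203], TCP at [0.194, -0.515, 0.231] pointing down, gripper open.
Joint ranges: [-3.14, 3.14], [-0.91, 2.08], [0.19, 2.58], [-1.22, 4.36], [0.22, 2.71], [-3.12, 3.12]. Speed limits (rad/s): [2.57, 2.57, 3.14, 3.14, 3.14, 3.14].

## Interface

Orientations are given as a rotation vector (axis times angle).
In Python, from cell import robot gives the robot as it stands.
- The arm moves only by the tool send_rows, never from a script. Its argument "deltas" is a list of rows, each an object with "linear": the shift along the world's x, y, z in m, a list of three; "yaw": the turn about the world's z in degrees; "claw": the opening, from -1 (shut) to 1 (fully open). A call has 1 to 8 rows; each row shifts and turns the commanded pose from where the row before left it; what a row does not reach is not made up. A row lasts 1/10 s, in which the tool goes at most 50 mm and 8.59 degrees, less where a joint would pass 70% of its speed; a pose out of reach is approached as far as the arm can. A call is refused whole if a number of a shift passes 0.05 or a number of a turn 8.59, either way. A call with a gripper value outside its range is refused whole. The fingers move at their own pace and stop on an object; "force" is the grip in N (left out, the last holds). Time passes only in rows, so rows that do not move let the fingers close. It gives the time, the measured TCP pose, the force and the opening at its end, in the units of the state.
- robot.observe(): the state, without advancing time (a new reading comes with each control period).
- robot.capture(name): name is "scene" or "top" or "wrist"; returns a dict with "color" (480x640x3 uint8, red, green, blue), "range_z" (480x640 float32, m along the optical axis (not along the pixel's ray), 0 where there is no reading), "mtx" (3x3 intrinsics, pixels), "k1" (the pictures are not rectified: a ray, as slopes to the right and down, at radius r is drawn at 1 + k1 r^2 times it, then the intrinsics apply), "world_from_camera" (4x4, takes a point from camera to world coordinates). Camera axes: x right, y up, looking along -z (the intrinsics and any distortion apply to the point x, -y, -z); pixel columns grow to the right and rows downward; lengths in m; the calibration is good to about 2 mm. A picture is of the moment at which its call begins.
- robot.sign_off(): hands the job in, once; it reports no verdict.
The state is a dict: "time_s": time; "joint_pos": joint angles; "qvel": joint speeds; "effort": joint torques, N m; "eef_pos": TCP position; "tool_rot": TCP orientation; "contact_force": force on the tool from outside, world axes, zero at the start; "torque": the same for the moment, N m; "opening": finger opening in m.
Only numpy, scipy, OpenCV 4.12 (cv2) and the standard library are available. Lean on these libraries where they do the work, as an engineer would, in place of code of your own. Each camera call takes 0.05 s, during which the arm holds its last target. There are 200 camera calls.

## Working session

There is one attempt and no reset: what is moved stays moved. The work goes in short steps, Python scripts to look and compute and a tool call to move; the robot and the scene stay as the last step left them, time stands still between calls to the robot, and variables do not carry over. Pictures are saved under pics/ and viewed, on a budget of 10 in all, crops included, one or two more only if the job needs it, and the job is handed in when it is done.

Besides the shell and the picture viewer there is one more tool, called as name(argument=value, ...), one argument or row to a line, values as JSON. send_rows: Moves the arm, as the interface text tells. Its arguments: {"type":"object","properties":{"deltas":{"type":"array","items":{"type":"object","properties":{"linear":{"type":"array","items":{"type":"number"}},"yaw":{"type":"number"},"claw":{"type":"number"}}}},"force":{"type":"number"}},"required":["deltas"]}

```bash
mkdir -p pics; cat > h.py <<'E'
import numpy as np, cv2
from cell import robot
def cap(n,f=None):
    c=robot.capture(n)
    np.savez('/tmp/'+n+'.npz',**c)
    if f: cv2.imwrite('pics/'+f,c['color'][:,:,::-1])
    return c
def cloud(c):
    v,u=np.mgrid[0:480,0:640].astype(np.float32)
    k1=float(c['k1'])
    p=cv2.undistortPoints(np.stack([u.ravel(),v.ravel()],1)[:,None],np.array(c['mtx'],float),np.array([k1,0,0,0.]))[:,0]
    z=c['range_z'].ravel()
    P=np.stack([p[:,0]*z,-p[:,1]*z,-z,np.ones_like(z)],1)@np.array(c['world_from_camera']).T
    P=P[:,:3].reshape(480,640,3); P[c['range_z']==0]=np.nan
    return P
E
python3 - <<'E'
from h import *
a=cap('scene','s1.png');b=cap('top','t1.png')
print(a['k1'],a['world_from_camera'],b['world_from_camera'],robot.observe())
E
```

```text
0.04891368200056027 [[-0.08019828 -0.7722538   0.63023195  1.24247977]
 [ 0.99672236 -0.05539377  0.05895824  0.06163402]
 [-0.0106198   0.63289462  0.77416511  0.94954616]
 [ 0.          0.          0.          1.        ]] [[-0.1696814   0.96250515 -0.21164136  0.37316696]
 [-0.9854844  -0.16688767  0.03112873  0.01109259]
 [-0.00535877  0.21385122  0.97685154  0.77806784]
 [ 0.          0.          0.          1.        ]] {'time_s': 0.1, 'joint_pos': array([-1.41277051e+00,  2.59303468e-01,  1.53595978e+00,  4.07011474e-06,
        1.34799243e+00, -2.02815424e-01]), 'qvel': array([ 1.32085900e-04,  2.84592574e-05, -2.34982648e-04,  5.91318027e-04,
        8.79704258e-04,  1.76447545e-03]), 'effort': array([ 2.43346796e-03, -4.46972501e+01, -2.91246825e+01, -1.30271214e-04,
        6.36365352e-03, -2.07784876e-05]), 'eef_pos': array([ 0.19412475, -0.51410737,  0.23054543]), 'tool_rot': array([-3.08896399e+00, -5.63438288e-01, -6.46948478e-05]), 'contact_force': array([-0.17604695,  0.23755393,  0.20281505]), 'torque': array([ 0.03692478, -0.00750513, -0.01711067]), 'opening': 0.08540437328206414}
```

View pics/s1.png

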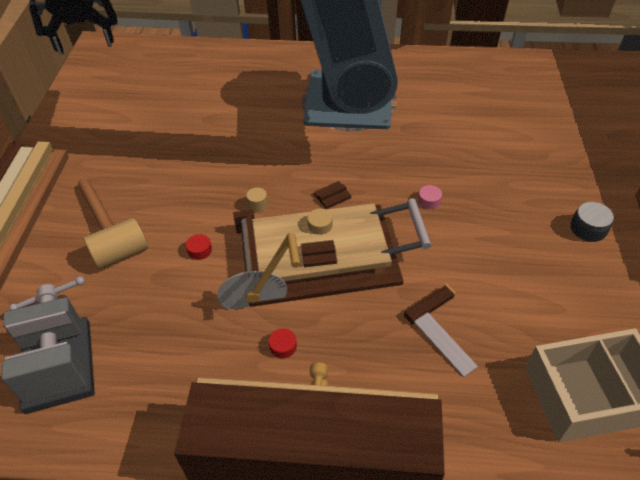

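View pics/t1.png

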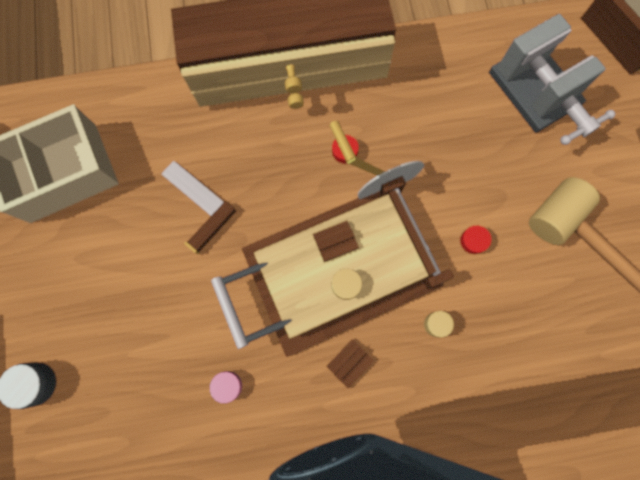

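The scene shows the bar at scene (418,225) / top (229,312), the test panel at scene (319,254) / top (336,241), the puck at scene (320,222) / top (346,284), and the pointer crossbar at scene (294,250) / top (343,142).
Look-alikes are the bench panel at scene (332,194), the small bench disc at scene (257,200), the red discs at (199,246) and (283,343), and the pink disc at (430,196). The ones on the pale board are the ones meant.

```bash
python3 - <<'E'
from h import *
np.set_printoptions(precision=4,suppress=True)
for n,pts in (('top',dict(barA=(218,284),bar=(229,312),barB=(240,341),panel=(336,241),puck=(346,284),ptrTip=(336,125),ptr=(343,142),ptrIn=(351,158),bd1=(275,330),bd2=(262,270),bd3=(425,260),bd4=(385,205),hA=(397,192),hB=(438,272),board=(300,300),board2=(390,230))),('scene',dict(barA=(413,207),bar=(418,225),barB=(425,243),panel=(319,254),puck=(320,222),ptr=(294,250),ptrA=(291,237),ptrB=(296,262),pivot=(254,294),arm=(275,271)))):
    c=np.load('/tmp/'+n+'.npz'); P=cloud(c)
    for k,(u,v) in pts.items():
        print(n,k,np.nanmedian(P[v-1:v+2,u-1:u+2].reshape(-1,3),0))
c=np.load('/tmp/scene.npz')['color'][150:320,200:460,::-1]
cv2.imwrite('pics/crop1.png',cv2.resize(c,None,fx=3,fy=3,interpolation=2))
E
```

```text
top barA [0.4868 0.1701 0.0647]
top bar [0.4405 0.1588 0.0645]
top barB [0.3939 0.1478 0.0645]
top panel [ 0.5239 -0.0251  0.0627]
top puck [ 0.4518 -0.0281  0.071 ]
top ptrTip [ 0.6567 -0.0467  0.1988]
top ptr [ 0.6304 -0.0517  0.1988]
top ptrIn [ 0.6061 -0.0585  0.1968]
top bd1 [0.4021 0.0952 0.0481]
top bd2 [0.5015 0.1009 0.0463]
top bd3 [ 0.4697 -0.1607  0.0578]
top bd4 [ 0.5739 -0.1174  0.047 ]
top hA [ 0.5916 -0.142   0.0462]
top hB [ 0.4483 -0.1797  0.0465]
top board [0.4418 0.0478 0.0462]
top board2 [ 0.5302 -0.1169  0.0459]
scene barA [0.4099 0.149  0.063 ]
scene bar [0.4542 0.1581 0.0616]
scene barB [0.4983 0.1709 0.0609]
scene panel [ 0.5334 -0.0237  0.0568]
scene puck [ 0.4663 -0.0275  0.0685]
scene ptr [ 0.6411 -0.0498  0.1974]
scene ptrA [ 0.6147 -0.0574  0.1973]
scene ptrB [ 0.6631 -0.0443  0.1971]
scene pivot [ 0.6266 -0.1305  0.0492]
scene arm [ 0.5705 -0.1011  0.045 ]
```

View pics/crop1.png

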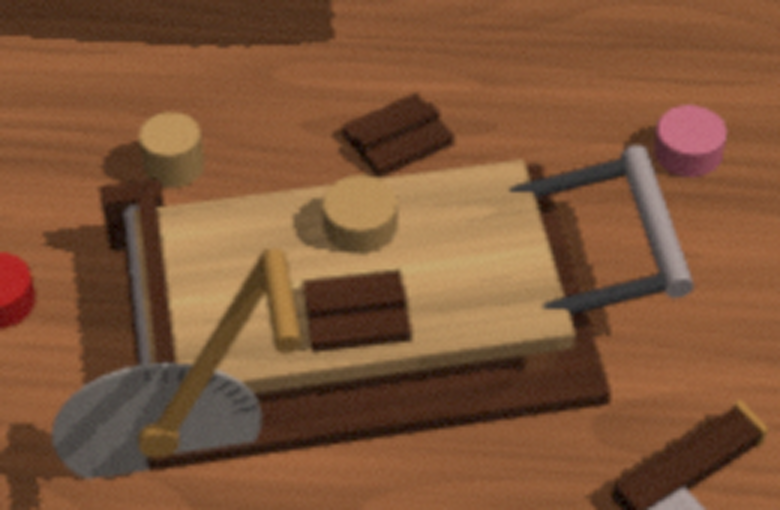

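send_rows(
  deltas=[
    {"linear":[0.017,0.045,0],"yaw":-1,"claw":0.2},
    {"linear":[0.017,0.045,0],"yaw":-1,"claw":0.2},
    {"linear":[0.017,0.045,0],"yaw":-1,"claw":0.2},
    {"linear":[0.017,0.045,0],"yaw":-1,"claw":0.2},
    {"linear":[0.017,0.045,0],"yaw":-1,"claw":0.2},
    {"linear":[0.017,0.045,0],"yaw":-1,"claw":0.2},
    {"linear":[0.017,0.045,0],"yaw":-1,"claw":0.2},
    {"linear":[0.017,0.045,0],"yaw":0,"claw":0.2},
  ],
)

```text
time_s: 0.9
eef_pos: [0.3302, -0.1526, 0.2312]
tool_rot: [-3.119, -0.372, -0.0]
contact_force: [1.2, -0.7, 0.3]
opening: 0.0511
```

send_rows(
  deltas=[
    {"linear":[0.017,0.045,0],"yaw":0,"claw":0.2},
    {"linear":[0.017,0.045,0],"yaw":0,"claw":0.2},
    {"linear":[0.017,0.045,0],"yaw":0,"claw":0.2},
    {"linear":[0.017,0.045,0],"yaw":0,"claw":0.2},
    {"linear":[0.017,0.045,0],"yaw":0,"claw":0.2},
    {"linear":[0.017,0.045,0],"yaw":0,"claw":0.2},
    {"linear":[0.017,0.045,0],"yaw":0,"claw":0.2},
    {"linear":[0,0,-0.03],"yaw":0,"claw":0.2},
  ],
)

```text
time_s: 1.7
eef_pos: [0.453, 0.1659, 0.204]
tool_rot: [-3.116, -0.383, -0.014]
contact_force: [0.8, -1.2, -0.6]
opening: 0.0514
```

send_rows(
  deltas=[
    {"linear":[0,0,-0.04],"yaw":0,"claw":0.2},
    {"linear":[0,0,-0.04],"yaw":0,"claw":0.2},
    {"linear":[0,0,0],"yaw":0,"claw":0.2},
  ],
)

```text
time_s: 2.0
eef_pos: [0.4446, 0.1601, 0.1165]
tool_rot: [-3.119, -0.375, 0.018]
contact_force: [-0.3, 0.0, -0.2]
opening: 0.0513
```

```bash
python3 - <<'E'
from h import *
np.set_printoptions(precision=4,suppress=True)
c=cap('wrist','w1.png');o=robot.observe();print(o['eef_pos'],o['tool_rot'],o['time_s'])
E
```

```text
[0.4468 0.1603 0.1194] [-3.1191 -0.3742  0.0106] 2.05
```

View pics/w1.png

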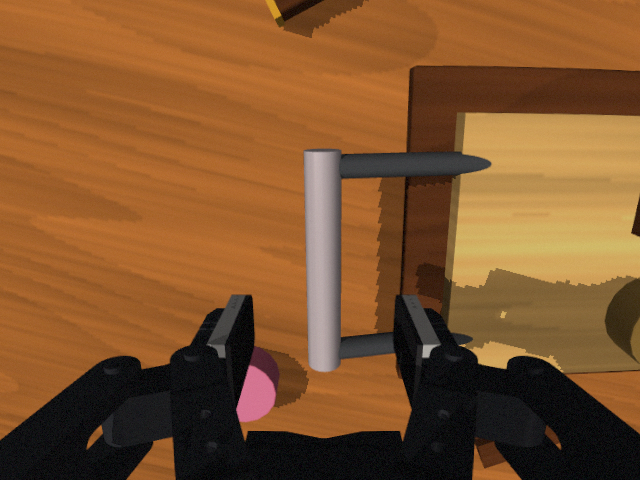

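The wrist view shows the bar (u≈305–340, v 150–370) centred between the fingers (u≈240 and 400). I'll check it numerically.

```bash
python3 - <<'E'
from h import *
np.set_printoptions(precision=4,suppress=True)
P=cloud(np.load('/tmp/wrist.npz'))
for u,v in ((322,155),(322,260),(324,365),(420,200),(480,200)): print(u,v,P[v,u])
E
```

```text
322 155 [0.4951 0.1739 0.0654]
322 260 [0.4462 0.1619 0.0663]
324 365 [0.3881 0.1467 0.0653]
420 200 [0.4781 0.1101 0.014 ]
480 200 [0.4908 0.0891 0.0478]
```

send_rows(
  deltas=[
    {"linear":[0,0,-0.02],"yaw":0,"claw":-0.2},
    {"linear":[0,0,0],"yaw":0,"claw":-0.2},
  ],
)

```text
time_s: 2.25
eef_pos: [0.4492, 0.1603, 0.1018]
tool_rot: [-3.119, -0.373, 0.001]
contact_force: [-0.3, 0.5, 0.1]
opening: 0.034
```

send_rows(
  deltas=[
    {"linear":[-0.003,0,-0.03],"yaw":0,"claw":-0.2},
    {"linear":[0,0,-0.03],"yaw":0,"claw":-0.2},
    {"linear":[0,0,-0.003],"yaw":0,"claw":-0.2},
    {"linear":[0,0,0],"yaw":0,"claw":-1},
    {"linear":[0,0,0],"yaw":0,"claw":-1},
    {"linear":[0,0,0],"yaw":0,"claw":-1},
    {"linear":[0,0,0],"yaw":0,"claw":-1},
  ],
  force=50,
)

```text
time_s: 2.95
eef_pos: [0.447, 0.161, 0.0399]
tool_rot: [-3.119, -0.374, -0.004]
contact_force: [-3.3, 4.1, 7.6]
opening: 0.0164
```

```bash
python3 - <<'E'
from h import *
np.set_printoptions(precision=4,suppress=True)
R,h=.33,np.array([-.2385,.971])
p=0
a0=np.arctan2(.015,.33);r=np.hypot(.33,.015)
for d in range(0,36,2):
    t=np.radians(d); y=r*np.cos(a0+t);z=r*np.sin(a0+t)
    dy=y-.33;print(d,np.r_[h*dy,z-.015])
o=robot.observe();print(o['eef_pos'],o['opening'],o['contact_force'])
E
```

```text
0 [-0.  0.  0.]
2 [ 0.0002 -0.0007  0.0115]
4 [ 0.0004 -0.0018  0.023 ]
6 [ 0.0008 -0.0033  0.0344]
8 [ 0.0013 -0.0051  0.0458]
10 [ 0.0018 -0.0074  0.0571]
12 [ 0.0025 -0.01    0.0683]
14 [ 0.0032 -0.013   0.0794]
16 [ 0.004  -0.0164  0.0904]
18 [ 0.005  -0.0202  0.1012]
20 [ 0.006  -0.0243  0.112 ]
22 [ 0.0071 -0.0288  0.1225]
24 [ 0.0083 -0.0336  0.1329]
26 [ 0.0095 -0.0388  0.1431]
28 [ 0.0109 -0.0443  0.1532]
30 [ 0.0123 -0.0502  0.163 ]
32 [ 0.0139 -0.0564  0.1726]
34 [ 0.0155 -0.0629  0.182 ]
[0.447  0.161  0.0399] 0.01636753932184112 [-3.3329  4.091   7.598 ]
```

send_rows(
  deltas=[
    {"linear":[0,0,0.003],"claw":-1},
    {"linear":[0,0,0.005],"claw":-1},
    {"linear":[0,-0.001,0.006],"claw":-1},
    {"linear":[0,-0.001,0.006],"claw":-1},
    {"linear":[0,-0.001,0.006],"claw":-1},
    {"linear":[0.001,-0.001,0.006],"claw":-1},
    {"linear":[0,-0.001,0.006],"claw":-1},
    {"linear":[0,0,0.003],"claw":-1},
  ],
)

```text
validation failed for argument at $.de...
```

```bash
cat > m.py <<'E'
from h import *
np.set_printoptions(precision=3,suppress=True)
up=np.array([-.2385,.971]);ax=np.array([.971,.2385]);H=np.array([.5225,-.1605])
def rep(f=None,cam='scene'):
    c=cap(cam,f);P=cloud(c);o=robot.observe()
    a=(P[...,:2]-H)@ax; b=(P[...,:2]-H)@up; z=P[...,2]-.04
    h=cv2.cvtColor(c['color'],cv2.COLOR_RGB2HSV).astype(int); V=h[...,2]
    # board face: pale pixels inside board
    m=(abs(a)<.07)&(b>.02)&(b<.26)&(z<.25)&(z>-.03)&(V>130)
    k=None
    for _ in range(6):
        k=np.polyfit(b[m],z[m],1); r=z-np.polyval(k,b); m=(abs(a)<.07)&(b>.03)&(b<.25)&(abs(r)<.006)&(V>110)
    th=np.arctan(k[0]); s=b*np.cos(th)+z*np.sin(th); n=-b*np.sin(th)+z*np.cos(th)
    print('t',round(o['time_s'],2),'tcp',o['eef_pos'],'F',o['contact_force'],'slope',round(np.degrees(th),1),'off',round(float(k[1]),4))
    on=(abs(a)<.075)&(s>.02)&(s<.24)&(n>.011)&(n<.045)
    for nm,q in (('panel',on&(V<100)&(a>0)),('puck',on&(V>=110)&(a<0.005)&(n>.02))):
        print(nm,q.sum(),'a',np.median(a[q]),'s',np.median(s[q]),'range',np.percentile(s[q],[3,97]),'n',np.median(n[q]))
if __name__=='__main__':
    import sys; rep(*sys.argv[1:])
E
python3 m.py
```

```text
t 3.0 tcp [0.447 0.161 0.04 ] F [-2.928  3.908  7.622] slope -0.1 off 0.0053
panel 677 a 0.04255604666200527 s 0.129276918298629 range [0.102 0.157] n 0.016344570564318178
puck 364 a -0.034220011708691433 s 0.14340627896426383 range [0.124 0.163] n 0.029271374309619676
```

send_rows(
  deltas=[
    {"linear":[0,0,0.003],"yaw":0,"claw":-1},
    {"linear":[0,0,0.005],"yaw":0,"claw":-1},
    {"linear":[0,-0.001,0.006],"yaw":0,"claw":-1},
    {"linear":[0,-0.001,0.006],"yaw":0,"claw":-1},
    {"linear":[0,-0.001,0.006],"yaw":0,"claw":-1},
    {"linear":[0.001,-0.001,0.006],"yaw":0,"claw":-1},
    {"linear":[0,-0.001,0.006],"yaw":0,"claw":-1},
    {"linear":[0,0,0.003],"yaw":0,"claw":-1},
  ],
)

```text
time_s: 3.8
eef_pos: [0.4479, 0.157, 0.0798]
tool_rot: [-3.117, -0.372, -0.003]
contact_force: [3.2, 9.3, -9.0]
opening: 0.0164
```

```bash
python3 m.py
```

```text
t 3.85 tcp [0.448 0.157 0.08 ] F [ 0.481  9.355 -3.41 ] slope 6.7 off 0.0055
panel 702 a 0.04257181698798844 s 0.12945908840553388 range [0.101 0.158] n 0.016411577544392472
puck 363 a -0.03503612595801119 s 0.14319288488844772 range [0.124 0.164] n 0.029370954693823025
```

send_rows(
  deltas=[
    {"linear":[0,-0.001,0.005],"yaw":0,"claw":-1},
    {"linear":[0.001,-0.001,0.005],"yaw":0,"claw":-1},
    {"linear":[0,-0.001,0.005],"yaw":0,"claw":-1},
    {"linear":[0,-0.001,0.003],"yaw":0,"claw":-1},
    {"linear":[0,0,0],"yaw":0,"claw":-1},
    {"linear":[0,0,0],"yaw":0,"claw":-1},
  ],
)

```text
time_s: 4.45
eef_pos: [0.4488, 0.1536, 0.0981]
tool_rot: [-3.116, -0.372, -0.004]
contact_force: [1.4, 12.4, -2.2]
opening: 0.0165
```

```bash
python3 m.py
```

```text
t 4.5 tcp [0.449 0.154 0.098] F [ 1.888 13.009 -2.779] slope 9.9 off 0.0053
panel 716 a 0.04228207727080768 s 0.13029236964739904 range [0.101 0.159] n 0.016248018084735645
puck 363 a -0.034956429503329015 s 0.14301596860420723 range [0.124 0.164] n 0.02924577821219435
```

send_rows(
  deltas=[
    {"linear":[0,0,0.003],"yaw":0,"claw":-1},
    {"linear":[0.001,0,0.003],"yaw":0,"claw":-1},
    {"linear":[0,-0.001,0.003],"yaw":0,"claw":-1},
    {"linear":[0,0,0],"yaw":0,"claw":-1},
    {"linear":[0,0,0],"yaw":0,"claw":-1},
  ],
)

```text
time_s: 5.0
eef_pos: [0.4492, 0.1518, 0.1066]
tool_rot: [-3.117, -0.373, -0.001]
contact_force: [0.6, 9.2, -4.1]
opening: 0.0163
```

```bash
python3 m.py
```

```text
t 5.05 tcp [0.449 0.152 0.107] F [-0.175  8.428 -4.429] slope 11.4 off 0.0053
panel 714 a 0.042306607092812754 s 0.1303954124743607 range [0.102 0.159] n 0.016303028743078152
puck 366 a -0.03518120195714898 s 0.14358884845423403 range [0.124 0.164] n 0.029319248564708276
```

send_rows(
  deltas=[
    {"linear":[0,-0.001,0.003],"yaw":0,"claw":-1},
    {"linear":[0,0,0.003],"yaw":0,"claw":-1},
    {"linear":[0,-0.001,0.003],"yaw":0,"claw":-1},
    {"linear":[0,0,0],"yaw":0,"claw":-1},
    {"linear":[0,0,0],"yaw":0,"claw":-1},
    {"linear":[0,0,0],"yaw":0,"claw":-1},
  ],
)

```text
time_s: 5.65
eef_pos: [0.4498, 0.1495, 0.1158]
tool_rot: [-3.117, -0.372, -0.003]
contact_force: [1.6, 5.8, -5.1]
opening: 0.0163
```

```bash
python3 m.py
```

```text
t 5.7 tcp [0.45  0.149 0.116] F [ 1.126  6.42  -4.943] slope 13.0 off 0.0054
panel 721 a 0.04255918330285365 s 0.13053053437135637 range [0.101 0.159] n 0.016118550824931868
puck 365 a -0.034806654239457405 s 0.14359693447402302 range [0.123 0.164] n 0.029054276755670752
```

send_rows(
  deltas=[
    {"linear":[0.001,-0.001,0.003],"yaw":0,"claw":-1},
    {"linear":[0,0,0.003],"yaw":0,"claw":-1},
    {"linear":[0,-0.001,0.003],"yaw":0,"claw":-1},
    {"linear":[0,0,0],"yaw":0,"claw":-1},
    {"linear":[0,0,0],"yaw":0,"claw":-1},
    {"linear":[0,0,0],"yaw":0,"claw":-1},
  ],
)

```text
time_s: 6.3
eef_pos: [0.4504, 0.1471, 0.1246]
tool_rot: [-3.118, -0.373, -0.001]
contact_force: [2.3, 4.9, -4.2]
opening: 0.0163
```

```bash
python3 m.py
```

```text
t 6.35 tcp [0.45  0.147 0.125] F [ 1.321  5.049 -4.65 ] slope 14.5 off 0.0053
panel 732 a 0.04255233804909177 s 0.13071575681304443 range [0.101 0.16 ] n 0.01603054195420868
puck 364 a -0.034901977682007555 s 0.1438770738759296 range [0.124 0.164] n 0.02923679786851625
```

send_rows(
  deltas=[
    {"linear":[0,-0.001,0.003],"yaw":0,"claw":-1},
    {"linear":[0.001,-0.001,0.003],"yaw":0,"claw":-1},
    {"linear":[0,-0.001,0.003],"yaw":0,"claw":-1},
    {"linear":[0,0,0],"yaw":0,"claw":-1},
    {"linear":[0,0,0],"yaw":0,"claw":-1},
    {"linear":[0,0,0],"yaw":0,"claw":-1},
  ],
)

```text
time_s: 6.95
eef_pos: [0.4511, 0.1443, 0.1335]
tool_rot: [-3.118, -0.373, -0.001]
contact_force: [0.2, 7.0, -4.3]
opening: 0.0158
```

```bash
python3 m.py
```

```text
t 7.0 tcp [0.451 0.144 0.134] F [ 0.48   6.861 -5.392] slope 16.1 off 0.0054
panel 725 a 0.04274061780487854 s 0.13097272655760284 range [0.102 0.16 ] n 0.016285199589159704
puck 361 a -0.03474713291173152 s 0.14391323527054614 range [0.124 0.164] n 0.029211470443619138
```

send_rows(
  deltas=[
    {"linear":[0,-0.001,0.003],"yaw":0,"claw":-1},
    {"linear":[0,-0.001,0.003],"yaw":0,"claw":-1},
    {"linear":[0,0,0.002],"yaw":0,"claw":-1},
    {"linear":[0,0,0],"yaw":0,"claw":-1},
    {"linear":[0,0,0],"yaw":0,"claw":-1},
    {"linear":[0,0,0],"yaw":0,"claw":-1},
  ],
)

```text
time_s: 7.6
eef_pos: [0.4518, 0.1416, 0.1416]
tool_rot: [-3.119, -0.373, -0.002]
contact_force: [2.1, 3.0, -5.2]
opening: 0.0158
```

```bash
python3 m.py
```

```text
t 7.65 tcp [0.452 0.142 0.142] F [ 2.947  4.279 -6.047] slope 17.5 off 0.0055
panel 730 a 0.04259333830868835 s 0.13177449049431586 range [0.103 0.16 ] n 0.01600400029326031
puck 360 a -0.03495951578119125 s 0.14352592697622185 range [0.124 0.164] n 0.0292218151776697
```

send_rows(
  deltas=[
    {"linear":[0.001,-0.001,0.003],"yaw":0,"claw":-1},
    {"linear":[0,-0.001,0.003],"yaw":0,"claw":-1},
    {"linear":[0,-0.001,0.003],"yaw":0,"claw":-1},
    {"linear":[0,0,0],"yaw":0,"claw":-1},
    {"linear":[0,0,0],"yaw":0,"claw":-1},
    {"linear":[0,0,0],"yaw":0,"claw":-1},
  ],
)

```text
time_s: 8.25
eef_pos: [0.4526, 0.1384, 0.1505]
tool_rot: [3.119, 0.374, 0.001]
contact_force: [2.5, 2.6, -5.0]
opening: 0.0164
```

```bash
python3 m.py
```

```text
t 8.3 tcp [0.453 0.138 0.15 ] F [ 3.933  3.788 -5.963] slope 19.1 off 0.0056
panel 706 a 0.04247506052470275 s 0.13228164638750184 range [0.104 0.16 ] n 0.0160589942018708
puck 362 a -0.03521964511916596 s 0.1434314985421049 range [0.124 0.164] n 0.029260777630411412
```

send_rows(
  deltas=[
    {"linear":[0,-0.001,0.003],"yaw":0,"claw":-1},
    {"linear":[0.001,-0.001,0.003],"yaw":0,"claw":-1},
    {"linear":[0,-0.001,0.002],"yaw":0,"claw":-1},
    {"linear":[0,0,0],"yaw":0,"claw":-1},
    {"linear":[0,0,0],"yaw":0,"claw":-1},
    {"linear":[0,0,0],"yaw":0,"claw":-1},
  ],
)

```text
time_s: 8.9
eef_pos: [0.4533, 0.1354, 0.1582]
tool_rot: [-3.119, -0.374, -0.0]
contact_force: [4.1, 3.4, -7.9]
opening: 0.0161
```

```bash
python3 m.py
```

```text
t 8.95 tcp [0.453 0.135 0.158] F [ 4.671  2.214 -7.28 ] slope 20.6 off 0.0056
panel 706 a 0.042583179822620276 s 0.1329444858813769 range [0.105 0.16 ] n 0.015944309121963835
puck 357 a -0.03511480419336561 s 0.14351654990466792 range [0.124 0.163] n 0.029358230464880807
```

send_rows(
  deltas=[
    {"linear":[0,-0.001,0.003],"yaw":0,"claw":-1},
    {"linear":[0.001,-0.001,0.003],"yaw":0,"claw":-1},
    {"linear":[0,-0.001,0.002],"yaw":0,"claw":-1},
    {"linear":[0,0,0],"yaw":0,"claw":-1},
    {"linear":[0,0,0],"yaw":0,"claw":-1},
    {"linear":[0,0,0],"yaw":0,"claw":-1},
  ],
)

```text
time_s: 9.55
eef_pos: [0.4542, 0.1321, 0.1663]
tool_rot: [3.119, 0.374, -0.0]
contact_force: [3.3, 0.1, -8.7]
opening: 0.0161
```

```bash
python3 m.py
```

```text
t 9.6 tcp [0.454 0.132 0.166] F [ 3.843 -0.325 -9.087] slope 22.0 off 0.0057
panel 601 a 0.0429839645218478 s 0.13029976372433902 range [0.106 0.154] n 0.016014483246468092
puck 344 a -0.035080814592491 s 0.1437086128229868 range [0.124 0.164] n 0.029310361784139285
```

send_rows(
  deltas=[
    {"linear":[0,0,0],"yaw":0,"claw":-1},
    {"linear":[0,0,0],"yaw":0,"claw":-1},
    {"linear":[0,0,0],"yaw":0,"claw":-1},
    {"linear":[0,0,0],"yaw":0,"claw":-1},
    {"linear":[0,0,0],"yaw":0,"claw":-1},
  ],
)

```text
time_s: 10.1
eef_pos: [0.4541, 0.1321, 0.1662]
tool_rot: [3.119, 0.374, -0.0]
contact_force: [4.4, -3.3, -9.2]
opening: 0.0161
```

```bash
python3 m.py s2.png
```

```text
t 10.15 tcp [0.454 0.132 0.166] F [ 4.12  -3.166 -8.556] slope 22.0 off 0.0057
panel 338 a 0.038501305729927535 s 0.06467917996146047 range [0.046 0.107] n 0.015908163381534564
puck 343 a -0.03494065009337999 s 0.14350325409607634 range [0.124 0.163] n 0.02934539322505801
```

send_rows(
  deltas=[
    {"linear":[0,0,0],"yaw":0,"claw":-1},
    {"linear":[0,0,0],"yaw":0,"claw":-1},
    {"linear":[0,0,0],"yaw":0,"claw":-1},
    {"linear":[0,0,0],"yaw":0,"claw":-1},
    {"linear":[0,0,0],"yaw":0,"claw":-1},
  ],
)

```text
time_s: 10.65
eef_pos: [0.4541, 0.1321, 0.1662]
tool_rot: [3.119, 0.374, -0.0]
contact_force: [4.0, -2.5, -9.3]
opening: 0.0162
```

```bash
python3 m.py s3.png; python3 m.py t3.png top
```

```text
t 10.7 tcp [0.454 0.132 0.166] F [ 4.339 -2.465 -8.79 ] slope 22.0 off 0.0056
panel 536 a 0.03993223848435556 s 0.04332303694245131 range [0.022 0.077] n 0.01620593530146419
puck 345 a -0.035381983500875215 s 0.14346025518650896 range [0.124 0.163] n 0.029055841706148153
t 10.75 tcp [0.454 0.132 0.166] F [ 3.575 -2.529 -9.459] slope 22.0 off 0.0067
panel 140 a 0.02888771345207005 s 0.050723785598854695 range [0.022 0.077] n 0.016548736397602695
puck 812 a -0.03612052850761649 s 0.14728982120804449 range [0.124 0.167] n 0.030023490846092356
```

View pics/s3.png

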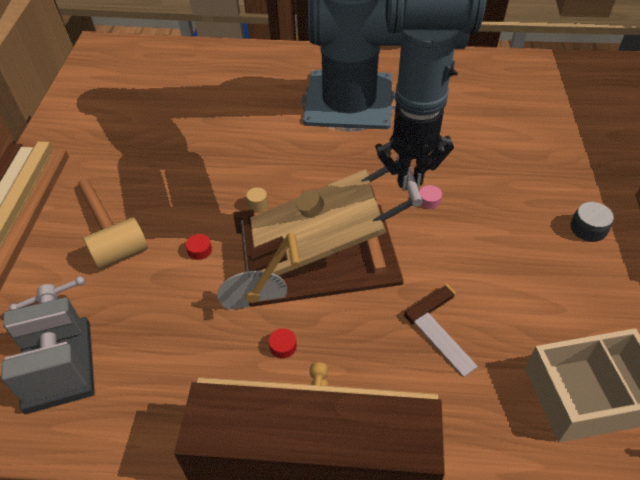

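The panel is on the ledge (centre about 45 mm, upper edge 77 mm from the hinge). The puck has not moved (s≈143 mm, picture ≈(312,203)), and the slope is 22.0°. Next I release the bar and move to the pointer crossbar at scene (293,248).

send_rows(
  deltas=[
    {"linear":[0,0,0],"yaw":0,"claw":0.1},
    {"linear":[0,0,0],"yaw":0,"claw":0.1},
    {"linear":[0,0,0],"yaw":0,"claw":0.1},
    {"linear":[0,0,0.01],"yaw":0,"claw":0.1},
    {"linear":[0,0,0.03],"yaw":0,"claw":0.1},
    {"linear":[0,0,0.04],"yaw":0,"claw":0.1},
    {"linear":[0,0,0.03],"yaw":0,"claw":0.1},
    {"linear":[0.037,-0.036,0],"yaw":0,"claw":0.1},
  ],
)

```text
time_s: 11.55
eef_pos: [0.4899, 0.1008, 0.283]
tool_rot: [-3.117, -0.383, -0.015]
contact_force: [1.6, 0.3, 0.3]
opening: 0.0468
```

send_rows(
  deltas=[
    {"linear":[0.037,-0.036,0],"yaw":0,"claw":0.1},
    {"linear":[0.037,-0.036,0],"yaw":0,"claw":0.1},
    {"linear":[0.037,-0.036,0],"yaw":0,"claw":0.1},
    {"linear":[0.037,-0.036,0],"yaw":0,"claw":0.1},
    {"linear":[0,0,0],"yaw":0,"claw":0.1},
    {"linear":[0,0,0],"yaw":0,"claw":0.1},
  ],
)

```text
time_s: 12.15
eef_pos: [0.6335, -0.0427, 0.2759]
tool_rot: [-3.119, -0.371, 0.002]
contact_force: [0.2, -0.2, -0.4]
opening: 0.0469
```

```bash
python3 - <<'E'
from m import *
rep('s4.png')
c=cap('wrist','w4.png');P=cloud(c)
z=P[...,2]
a=(P[...,:2]-H)@ax; b=(P[...,:2]-H)@up
q=(a>.11)&(a<.17)&(b>.03)&(b<.12)&(z>.175)&(z<.205)
print(q.sum(),np.percentile(a[q],[2,98]),np.percentile(b[q],[2,50,98]),np.percentile(z[q],95),np.nanmedian(P[q],0))
E
```

```text
t 12.2 tcp [ 0.633 -0.042  0.276] F [-0.088  0.171  1.246] slope 22.1 off 0.0055
panel 533 a 0.03965511985625827 s 0.04413534657262189 range [0.022 0.077] n 0.016255381528366895
puck 244 a -0.03427790906825483 s 0.1379587759551483 range [0.123 0.149] n 0.029178011635605832
2376 [0.111 0.163] [0.072 0.079 0.086] 0.20024560457289153 [ 0.639 -0.051  0.199]
```

View pics/w4.png

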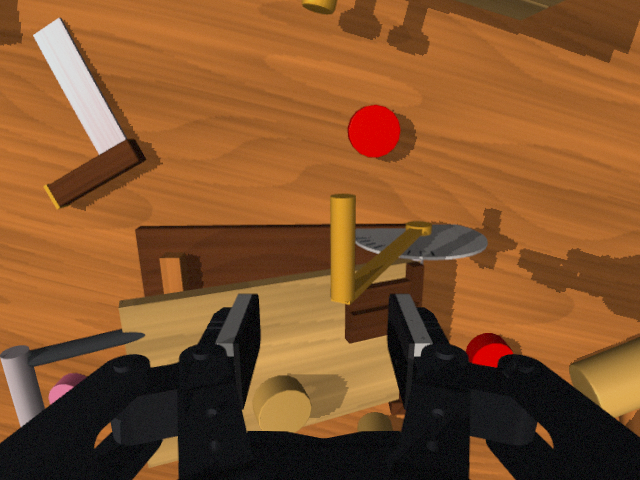

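The crossbar is at (342,248) in the wrist view, its middle at (0.639, -0.051), z 0.192, with the pointer at about 62.5°. It is centred enough after a small shift.

send_rows(
  deltas=[
    {"linear":[0.006,-0.009,0],"yaw":0,"claw":0.1},
    {"linear":[0,0,-0.035],"yaw":0,"claw":0.1},
    {"linear":[0,0,-0.035],"yaw":0,"claw":0.1},
    {"linear":[0,0,-0.032],"yaw":0,"claw":0.1},
    {"linear":[0,0,0],"yaw":0,"claw":-1},
    {"linear":[0,0,0],"yaw":0,"claw":-1},
    {"linear":[0,0,0],"yaw":0,"claw":-1},
    {"linear":[0,0,0],"yaw":0,"claw":-1},
  ],
  force=25,
)

```text
time_s: 13.05
eef_pos: [0.6402, -0.0511, 0.1764]
tool_rot: [3.118, 0.374, 0.004]
contact_force: [-0.1, -1.5, -0.6]
opening: 0.0129
```

```bash
python3 - <<'E'
from m import *
o=robot.observe();print(o['eef_pos'],o['opening'],o['contact_force'])
f=np.radians(np.arange(62.5,21,-4.05)[:11]);b=.17*np.cos(f);z=.17*np.sin(f)
Q=np.c_[np.outer(b,up),z];Q=Q-Q[0];print(Q, np.diff(Q,axis=0))
E
```

```text
[ 0.64  -0.051  0.176] 0.012917897689419032 [-0.086 -1.459 -0.558]
[[ 0.     0.     0.   ]
 [-0.002  0.01  -0.006]
 [-0.005  0.02  -0.013]
 [-0.007  0.029 -0.02 ]
 [-0.009  0.038 -0.028]
 [-0.011  0.046 -0.036]
 [-0.013  0.054 -0.046]
 [-0.015  0.06  -0.055]
 [-0.016  0.067 -0.066]
 [-0.018  0.072 -0.076]
 [-0.019  0.077 -0.087]] [[-0.002  0.01  -0.006]
 [-0.002  0.01  -0.007]
 [-0.002  0.009 -0.007]
 [-0.002  0.009 -0.008]
 [-0.002  0.008 -0.009]
 [-0.002  0.008 -0.009]
 [-0.002  0.007 -0.01 ]
 [-0.002  0.006 -0.01 ]
 [-0.001  0.005 -0.011]
 [-0.001  0.005 -0.011]]
```

send_rows(
  deltas=[
    {"linear":[-0.002,0.01,-0.006],"yaw":0,"claw":-1},
    {"linear":[-0.003,0.01,-0.007],"yaw":0,"claw":-1},
    {"linear":[-0.002,0.009,-0.007],"yaw":0,"claw":-1},
    {"linear":[-0.002,0.009,-0.008],"yaw":0,"claw":-1},
    {"linear":[-0.002,0.008,-0.008],"yaw":0,"claw":-1},
    {"linear":[-0.002,0.008,-0.01],"yaw":0,"claw":-1},
  ],
)

```text
time_s: 13.65
eef_pos: [0.6263, 0.0039, 0.1277]
tool_rot: [3.119, 0.374, 0.001]
contact_force: [-0.6, -2.6, 0.0]
opening: 0.013
```

send_rows(
  deltas=[
    {"linear":[-0.002,0.006,-0.009],"yaw":0,"claw":-1},
    {"linear":[-0.001,0.007,-0.011],"yaw":0,"claw":-1},
    {"linear":[-0.002,0.005,-0.01],"yaw":0,"claw":-1},
    {"linear":[-0.001,0.005,-0.011],"yaw":0,"claw":-1},
    {"linear":[0,0,0],"yaw":0,"claw":-1},
    {"linear":[0,0,0],"yaw":0,"claw":-1},
  ],
)

```text
time_s: 14.25
eef_pos: [0.6205, 0.0266, 0.0866]
tool_rot: [-3.118, -0.374, 0.0]
contact_force: [2.8, 0.5, -1.3]
opening: 0.0129
```

```bash
python3 - <<'E'
from m import *
rep('s5.png')
P=cloud(np.load('/tmp/scene.npz'));c=np.load('/tmp/scene.npz')
cv2.imwrite('pics/c5.png',cv2.resize(c['color'][130:320,200:460,::-1],None,fx=3,fy=3))
E
```

```text
t 14.3 tcp [0.62  0.026 0.087] F [ 2.953  1.274 -1.045] slope 22.0 off 0.0055
panel 677 a 0.041832762949890294 s 0.050326217443346304 range [0.022 0.078] n 0.015962463763219612
puck 388 a -0.03288823437126458 s 0.14486673382638457 range [0.124 0.163] n 0.029121118663587804
```

View pics/c5.png

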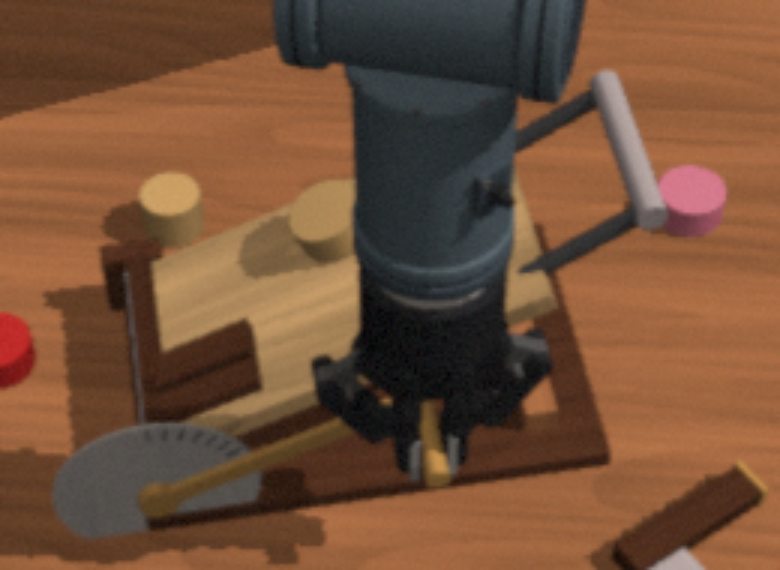

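The pointer follows the grip and lies along the board; its crossbar is at (435,445) in the crop. I'll release and withdraw.

send_rows(
  deltas=[
    {"linear":[0,0,0],"yaw":0,"claw":-0.1},
    {"linear":[0,0,0],"yaw":0,"claw":-0.1},
    {"linear":[0,0,0],"yaw":0,"claw":-0.1},
    {"linear":[0,0,0.02],"yaw":0,"claw":-0.1},
    {"linear":[0,0,0.04],"yaw":0,"claw":-0.1},
    {"linear":[0,0,0.05],"yaw":0,"claw":-0.1},
    {"linear":[0,0,0.05],"yaw":0,"claw":-0.1},
    {"linear":[0,0,0.03],"yaw":0,"claw":-0.1},
  ],
)

```text
time_s: 15.1
eef_pos: [0.6212, 0.0259, 0.2823]
tool_rot: [3.118, 0.373, 0.009]
contact_force: [0.9, 0.1, -0.7]
opening: 0.0382
```

send_rows(
  deltas=[
    {"linear":[0,0.045,0.01],"yaw":0,"claw":-0.1},
    {"linear":[0,0.045,0],"yaw":0,"claw":-0.1},
    {"linear":[0,0.045,0],"yaw":0,"claw":-0.1},
    {"linear":[0,0.045,0],"yaw":0,"claw":-0.1},
    {"linear":[0,0.045,0],"yaw":0,"claw":-0.1},
    {"linear":[0,0,0],"yaw":0,"claw":-0.1},
    {"linear":[0,0,0],"yaw":0,"claw":-0.1},
  ],
)

```text
time_s: 15.8
eef_pos: [0.6198, 0.2521, 0.287]
tool_rot: [3.118, 0.378, -0.001]
contact_force: [0.0, -0.0, -0.3]
opening: 0.0382
```

```bash
python3 - <<'E'
from m import *
for cam in ('scene','top'):
    rep(cam+'6.png',cam)
    P=cloud(np.load('/tmp/'+cam+'.npz'));z=P[...,2]-.04
    a=(P[...,:2]-H)@ax; b=(P[...,:2]-H)@up
    q=(a>.11)&(a<.17)&(b>.12)&(b<.18)&(z>.04)&(z<.11)
    print(q.sum(),'ptr b',np.median(b[q]),'ztop',np.percentile(z[q],90),'angle',np.degrees(np.arctan2(np.percentile(z[q],90)-.007,np.median(b[q]))))
c=np.load('/tmp/scene.npz')
cv2.imwrite('pics/c6.png',cv2.resize(c['color'][130:320,200:460,::-1],None,fx=3,fy=3))
E
```

```text
t 15.85 tcp [0.62  0.251 0.287] F [-0.191 -0.249 -0.016] slope 22.0 off 0.0057
panel 691 a 0.04151384494947751 s 0.049967103235841734 range [0.022 0.078] n 0.015992539629587826
puck 420 a -0.03181178749698198 s 0.14613034275699557 range [0.124 0.166] n 0.028889403185505296
242 ptr b 0.15760318632364678 ztop 0.07223830251726378 angle 22.486632417692654
t 15.9 tcp [0.62  0.25  0.287] F [-0.188 -0.597 -0.266] slope 22.0 off 0.0067
panel 877 a 0.035872636998612636 s 0.05382195610960727 range [0.022 0.079] n 0.016424341404472298
puck 814 a -0.0360498827159753 s 0.14697801699822116 range [0.124 0.167] n 0.03004799157510974
298 ptr b 0.1587603759302847 ztop 0.07319402969895969 angle 22.63335493796651
```

View pics/c6.png

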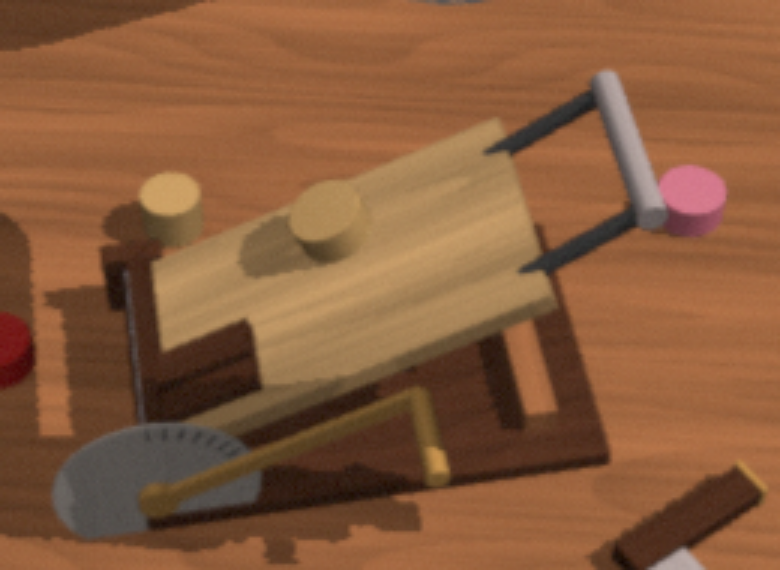

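The board stands at 22.0° with the panel on the ledge (≈(205,365)) and the puck in place (≈(328,215)). The pointer is parallel to the board at about 22.5°, and the arm is clear.

```bash
python3 -c "
from cell import robot
print(robot.sign_off())"
```

```text
the job is handed in; nothing more can be done
None
```

The job is done and handed in at about 16 s of the 59 s allowed; the hand-in reports no verdict.

I gripped the bar and lifted it in steps of about 1.5°. The panel slipped at about 22° and slid down to the ledge, so I stopped there and let go. I then lowered the pointer from about 62° with a light grip on its crossbar, rather than pushing it, and moved the arm clear.

My last checks, from the scene and top cameras:

| Item | Last reading |
|---|---|
| Board slope | 22.0° after release (both cameras) |
| Pointer | 22.5° and 22.6°, about 0.5° from parallel |
| Panel | at rest on the ledge, upper edge about 78 mm from the hinge axis (as expected with its centre at 47 mm) |
| Puck | unmoved, about 145 mm from the hinge axis |
| Tool force | about 0 N, arm clear of everything |

None of the checks failed. The two cameras differed by 1–4 mm, within what partial hiding of the parts explains. One move call was refused before any motion because it left out the yaw value; I sent it again.

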